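# Hold the strainer ready over the malt tumbler

## Robot

A 6-joint arm with a two-finger parallel gripper is mounted at the origin on the work surface. World frame = base frame: x ahead of the robot, y to its left, z up, the work surface at z = 0. Lengths are in m, angles in rad, forces in N, time in s.
With the tool pointing down it reaches from about 0.35 to 0.85 m from the base axis. Payload 8.1 kg.
Tool frame: the origin (TCP) lies at the centre of the arm's flange, where the gripper is bolted on; the fingertips stand 186 mm ahead of it and the grasp point (between the pads) lies 167 mm ahead of it (robot.grasp_offset is the distance from the TCP to the grasp point, in m); z points along the fingers, y is the line along which they close (so a half turn about z gives the same grasp; the last joint's range is limited). The gripper opens to 93 mm and grips with 3 to 60 N. Pads are 15 mm wide; open, the fingers measure 128 mm over their backs; the gripper's body (75 mm by 188 mm) begins 65 mm behind the grasp point.
Start: joints at [-1.206, 0.13, 1.488, -0, 1.523, -0.085], TCP at [0.261, -0.54, 0.405] pointing down, gripper open.
Joint ranges: [-2.96, 2.96], [-0.89, 2.26], [0.02, 2.5], [-1.34, 4.48], [0, 2.73], [-2.66, 2.66]. Speed limits (rad/s): [2.39, 2.39, 2.79, 3.14, 3.14, 3.14].

## Interface

Orientations are given as a rotation vector (axis times angle).
In Python, from plant import robot gives the robot as it stands.
- The arm moves only by the tool drive_tool, never from a script. Its argument "moves" is one flat list of numbers, 7 for each row, row after row: the finger opening in mm, from 0 to 93, then the shift along the tool's x, y, z in mm, then the turn, a rotation vector about the tool's x, y, z in degrees. A call has 1 to 8 rows; each row shifts and turns the commanded pose from where the row before left it, along the tool's axes as they then stand; what a row does not reach is not made up. A row lasts 1/10 s, in which the tool goes at most 50 mm and 8.59 degrees, less where a joint would pass 70% of its speed; a pose out of reach is approached as far as the arm can. A call is refused whole if a number of a shift passes 50 or a number of a turn 8.59, either way. A call with a gripper value outside its range is refused whole. The fingers move at their own pace and stop on an object; "grip_force" is the grip in N (left out, the last holds). Time passes only in rows, so rows that do not move let the fingers close. It gives the time, the measured TCP pose, the force, the opening and the grip force at its end, in the units of the state.
- robot.read_state(): the state, without advancing time (a new reading comes with each control period).
- robot.read_camera(name): name is "scene" or "top" or "wrist"; returns a dict with "color" (400x640x3 uint8, red, green, blue), "depth" (400x640 float32, m along the optical axis (not along the pixel's ray), 0 where there is no reading), "mtx" (3x3 intrinsics, pixels), "dist_coeffs" ([k1, k2, p1, p2, k3] as OpenCV has them; the pictures are not rectified), "R" (3x3) and "t" (3): a world point X has camera coordinates R X + t. Camera axes: x right, y down, z forward; pixel columns grow to the right and rows downward; lengths in m; the calibration is good to about 2 mm. A picture is of the moment at which its call begins.
- robot.close_job(): hands the job in; it is judged then, once.
The state is a dict: "t": time; "q": joint angles; "dq": joint speeds; "joint_torque": joint torques, N m; "tool_pos": TCP position; "orientation": TCP orientation; "force": force on the tool from outside, world axes, zero at the start; "wrist_torque": the same for the moment, N m; "opening": finger opening in m; "gripper_force": force on a finger pad.
Only numpy, scipy, OpenCV 4.12 (cv2) and the standard library are available. Lean on these libraries where they do the work, as an engineer would, in place of code of your own. Each camera call takes 0.05 s, during which the arm holds its last target. There are 200 camera calls.

## Task

Pull the drawer of the low mint-fronted utensil unit well open, take out the strainer, lift it over the chrome counter rail without bumping the rail, and bring it to the tall glass malt tumbler. Finish while still holding the strainer in the gripper, motionless, level and centred over the tumbler's mouth, its underside a finger's breadth (about 15 mm) above the rim and not touching the glass, ready for a shake to be poured through; do not set it down or let go. Leave the tumbler, mixing cup, sugar bowl and soda spoon standing or lying where they are.

Things in the scene. Friction and masses are not known exactly. Their poses are not given: they have to be found in the camera images.
- unit_front (a point): Low utensil drawer unit standing fixed on the counter: cream box 300 deep (its x) by 270 wide (its y) by 105 mm high, with one drawer with a mint-green front. This point: middle of the front edge of its top, 105 mm above the counter, fixed to the unit; the unit's x runs from here straight back into it (the shut drawer's front lies flush with this edge and faces -x, towards the robot), z up. It stands turned by some degrees either way.
- unit_drawer0 (a joint): How far the drawer is pulled out (m): 0 shut, at most 0.21. Slides along the unit's own -x, runs easily (about 1 N), stays where left; may start up to 20 mm ajar. Its floor is 22 mm and its side walls' tops 83 mm above the counter (front panel 95); inside it is 228 mm wide and begins 21 mm behind the front face. From 150 mm out the whole strainer lies in the open.
- unit_drawer0_handle (a point): Middle of the drawer's steel bar handle: a round bar 11 mm thick and 120 mm long, level, along the unit's y, its centreline 42 mm out from the drawer's front face and 80 mm above the counter (25 mm below the unit's top). It moves with the drawer. The bar's two stems are 51 mm either side of the middle.
- strainer: Steel strainer cup, 110 to 180 g, upright on the drawer's floor, its black handle across the drawer. Origin: centre of the cup's underside, z up. Cup 45 mm high, 60 mm across at the bottom, 72 at the rim. Handle along its own -y, from 36 to 134 mm from the cup's axis: a bar 10 mm thick (x), 16 mm tall, centreline 34 mm above the underside. The handle is light: centre of mass within 5 mm of the cup's axis.
- tumbler: Tall thick greenish glass malt tumbler, loose, upright, 500 g, 170 mm high, 68 mm across at the foot and 84 mm outside at the rim, wall 5 mm. Origin at the centre of its underside. It stands on the left of the rail; it trades places with the mixing cup and sugar bowl from one start to another.
- tumbler_rim (a point): Centre of the tumbler's mouth, in the plane of the rim, 170 mm above its underside; z up.
- rail: Chrome counter rail fixed on the counter between the drawer unit and the glassware: two level bars on two posts, 372 mm long along its own x, 12 mm thick (along its y), top at 150 mm above the counter; feet 40 mm across. Origin on the counter under its middle. The strainer has to be lifted over it, not taken round its ends.
- mixing_cup: Bystander: open ribbed steel mixing cup, 160 mm high, 98 mm across at the rim; origin at the centre of its underside.
- sugar_bowl: Bystander: mint-green ceramic sugar bowl with a knobbed lid in one piece, 103 mm high, 100 mm across; origin at the centre of its underside.
- soda_spoon: Bystander: long stainless soda spoon lying on the counter near the robot on the left, 237 mm long (from -114 to 123 mm along its x), 8 mm high.
There are look-alikes about, which are no part of the job. Leave any blue or purple look-alike of the tumbler alone.

How it is judged:
On the way, in this order (a step that is already met when the one before it is completed fails the run):
1. the drawer is pulled out at least 100 mm (value of joint unit_drawer0 above 0.1 m), for 0.2 s.
2. the strainer is held in the gripper and lifted clear of the drawer unit (contact force between the fingers and strainer above 0.5 N and height (world z) of strainer above 0.12 m), for 0.2 s.
At the end, for the whole second after the job is handed in: The gripper still holds the strainer, at rest (under 30 mm/s) and level within 0.15 rad, its centre within 12 mm of the middle of the tumbler's mouth and its underside 4 to 30 mm above the rim, with no contact with the tumbler, which stands upright within 15 mm of its starting place (contact force between the fingers and strainer above 0.5 N and contact force between strainer and tumbler below 0.1 N and horizontal distance between strainer and tumbler_rim below 0.012 m and z of strainer in the frame of tumbler_rim between 0.004 and 0.03 m and angle between strainer's own z axis and vertical below 0.15 rad and linear speed of strainer below 0.03 m/s and angle between tumbler's own z axis and vertical below 0.05 rad and distance of tumbler from where it was at the start of the episode below 0.015 m); the arm keeps its last pose, push and grip.
It fails at once if the tumbler is pushed 15 mm or more out of its place (distance of tumbler from where it was at the start of the episode above 0.015 m).
It fails at once if the mixing cup, sugar bowl or soda spoon is pushed 20 mm or more out of its place (distance of any of mixing_cup, sugar_bowl, soda_spoon from where it was at the start of the episode above 0.02 m).
It fails at once if the rail is bumped (over 3 N) (contact force between rail and anything else above 3 N).
It fails at once if the strainer passes the rail's line lower than the rail's top instead of over it (y of strainer in the frame of rail between -0.02 and 0.02 m and height (world z) of strainer below 0.145 m).
It also fails if it takes over 56 s, if anything falls off the work surface, if the arm or the gripper's body presses on something with over 40 N, if the wrist force passes 120 N, or if a joint passes its speed limit or range.

## Working session

There is one attempt and no reset: what is moved stays moved. The work goes in short steps, Python scripts to look and compute and a tool call to move; the robot and the scene stay as the last step left them, time stands still between calls to the robot, and variables do not carry over. Pictures are saved under pics/ and viewed, at most 10 in all, crops included, and the job is handed in when it is done.

Besides the shell and the picture viewer there is one more tool, called after ">>>" by a JSON object that holds its "fn" and its "kwargs", one argument or row to a line. drive_tool: Moves the arm, as the interface text tells. Its arguments: {"type":"object","properties":{"moves":{"type":"array","items":{"type":"number"}},"grip_force":{"type":"number"}},"required":["moves"]}

```bash
ls; mkdir -p pics; cat > h.py <<'E'
import numpy as np, cv2
from scipy.spatial.transform import Rotation as Ro
from plant import robot
def cloud(c):
    h,w=c["depth"].shape
    u,v=np.meshgrid(np.arange(w),np.arange(h))
    p=cv2.undistortPoints(np.stack([u,v],-1).reshape(-1,1,2).astype(np.float64),c["mtx"],c["dist_coeffs"]).reshape(h,w,2)
    d=c["depth"].astype(float)
    P=np.dstack([p[...,0]*d,p[...,1]*d,d])
    X=(P-c["t"])@c["R"]
    X[d==0]=np.nan
    return X
def save(c,n): cv2.imwrite(f"pics/{n}.png",c["color"][...,::-1])
E
python3 - <<'E'
from h import *
a={}
for n in("scene","top"):
    c=robot.read_camera(n); save(c,n); a[n]=c; np.savez(n+".npz",**c)
    print(n,-c["R"].T@c["t"],c["R"][2])
s=robot.read_state(); print(s)
E
```

```text
pics
scene [1.05323858 0.50744987 0.64339857] [-0.63688007 -0.50986992 -0.57828751]
top [0.29894153 0.06322917 1.01160113] [ 0.22250435 -0.00630378 -0.97491132]
{'t': 0.1, 'q': array([-1.20641718e+00,  1.31092934e-01,  1.48914916e+00,  5.74641685e-07,
        1.52297750e+00, -8.54211791e-02]), 'dq': array([-0.00119829, -0.00112812, -0.00195489,  0.00127284,  0.00059903,
        0.0024286 ]), 'joint_torque': array([ 6.43790190e-04, -5.61343002e+01, -4.93097341e+01,  7.71280308e-02,
        2.91579642e-02, -4.45497437e-05]), 'tool_pos': array([ 0.26081042, -0.54013314,  0.40379938]), 'orientation': array([-3.06090531e+00, -7.00244202e-01,  3.54222864e-04]), 'force': array([0.46627916, 0.10651117, 0.08143119]), 'wrist_torque': array([0.01763197, 0.01385259, 0.02924236]), 'gripper_force': 0.0, 'opening': 0.09334582095066873}
```

View pics/top.png

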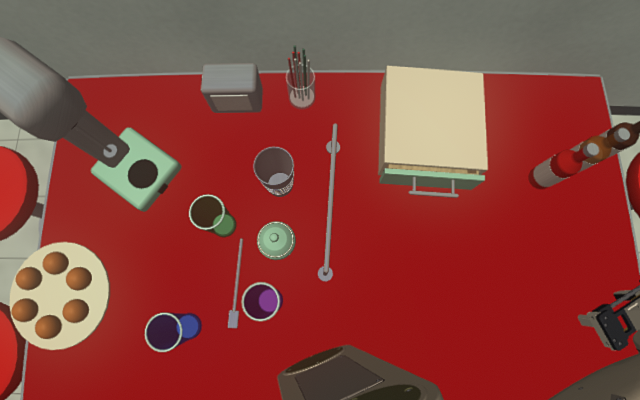

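View pics/scene.png

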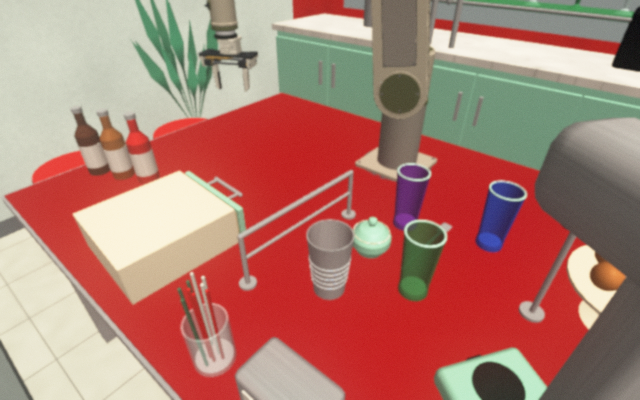

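The top view shows the green tumbler's rim at (207,212), the mixing cup at (274,170), the bowl at (275,240) and the rail from (333,147) to (325,273). The drawer handle runs from (409,191) to (458,195), and the unit's front top edge from (380,168) to (487,168). The scene view confirms the green tumbler at (420,260).

```bash
cat >> h.py <<'E'
def ray(c,uv,z):
    p=cv2.undistortPoints(np.array(uv,float).reshape(-1,1,2),c["mtx"],c["dist_coeffs"]).reshape(-1,2)
    d=np.c_[p,np.ones(len(p))]@c["R"]; o=-c["R"].T@c["t"]
    return o+d*((z-o[2])/d[:,2])[:,None]
E
python3 - <<'E'
from h import *
np.set_printoptions(precision=4,suppress=True)
c=dict(np.load("top.npz")); X=cloud(c)
hsv=cv2.cvtColor(c["color"],cv2.COLOR_RGB2HSV)
# handle: non red pixels in window with height 
w=np.zeros(X.shape[:2],bool); w[186:200,400:466]=1
red=((hsv[...,0]<8)|(hsv[...,0]>172))&(hsv[...,1]>120)
m=w&~red&(hsv[...,1]<110)
v,u=np.nonzero(m)
rows=[]
for k in range(405,463,4):
    s=v[u==k]
    if len(s): print(k,s.min(),s.max(),end='; ')
print()
P=ray(c,[(409.5,191.5),(458,194.5)],0.08); print("handle ends",P, np.linalg.norm(P[0]-P[1]))
# cream top
top=(abs(X[...,2]-0.105)<0.006); top[:, :370]=0; top[:,500:]=0
cn=max(cv2.findContours(top.astype(np.uint8),0,2)[0],key=cv2.contourArea)
ap=cv2.approxPolyDP(cn,6,True).reshape(-1,2); print("top poly",ap.tolist()); print(ray(c,ap,0.105)[:,:2])
r=cv2.minAreaRect(ray(c,cn.reshape(-1,2),0.105)[:,:2].astype(np.float32)); print(r)
# rail
print("rail top ends",ray(c,[(335,125),(325,273)],0.15),ray(c,[(333,147),(325,273)],0.0))
rl=(abs(X[...,2]-0.148)<0.012); rl[:,:315]=0; rl[:,345:]=0
print("rail pts",rl.sum(),cv2.minAreaRect(X[rl][:,:2].astype(np.float32)))
# tumbler rim
for n,(a,b) in dict(tum=(207,212),mix=(274,168)).items():
    z=.17 if n=="tum" else .16
    mm=abs(X[...,2]-z)<.012; k=np.zeros_like(mm);k[b-28:b+28,a-28:a+28]=1; mm&=k
    v,u=np.nonzero(mm); Q=X[mm]; print(n,len(Q),cv2.minEnclosingCircle(Q[:,:2].astype(np.float32)))
    if len(u)>5:
        e=cv2.minEnclosingCircle(np.c_[u,v].astype(np.float32)); print(e,ray(c,[e[0]],z))
print("bowl",ray(c,[(275,238)],.1)," spoon",ray(c,[(240,240),(233,322)],0),"purple",ray(c,[(262,301)],.17))
E
```

```text
409 191 193; 413 186 194; 417 191 194; 421 191 194; 425 192 195; 429 186 195; 433 186 195; 437 186 195; 441 186 196; 445 186 196; 449 186 196; 453 186 196; 457 186 196; 461 186 188; 
handle ends [[ 0.5577 -0.1767  0.08  ]
 [ 0.549  -0.3042  0.08  ]] 0.12770895491054693
top poly [[386, 66], [384, 162], [486, 170], [482, 73]]
[[ 0.9113 -0.1298]
 [ 0.6298 -0.1094]
 [ 0.6076 -0.3749]
 [ 0.8927 -0.3987]]
((0.7612135410308838, -0.25351423025131226), (0.2732750475406647, 0.2889823019504547), 85.10070037841797)
rail top ends [[0.7119 0.0172 0.15  ]
 [0.3471 0.0464 0.15  ]] [[0.7147 0.0162 0.    ]
 [0.3554 0.0435 0.    ]]
rail pts 741 ((0.5337445139884949, 0.030875489115715027), (0.012038221582770348, 0.3696918785572052), 85.72874450683594)
tum 336 ((0.48835301399230957, 0.31965163350105286), 0.04249148443341255)
((206.46774291992188, 211.5), 18.53213882446289) [[0.4882 0.3196 0.17  ]]
mix 277 ((0.6037080883979797, 0.16896604001522064), 0.04984275624155998)
((273.1567077636719, 165.39552307128906), 20.324378967285156) [[0.6028 0.1682 0.16  ]]
bowl [[0.4359 0.1674 0.1   ]]  spoon [[0.446  0.2744 0.    ]
 [0.2295 0.2856 0.    ]] purple [[0.2859 0.1858 0.17  ]]
```

```bash
python3 - <<'E'
from h import *
c=dict(np.load("top.npz"))
cv2.imwrite("pics/crop1.png",np.hstack([cv2.resize(c["color"][150:210,385:485,::-1],None,fx=4,fy=4,interpolation=2),cv2.resize(c["color"][180:240,175:275,::-1],None,fx=4,fy=4,interpolation=2)]))
E
```

```text
(no output)
```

View pics/crop1.png

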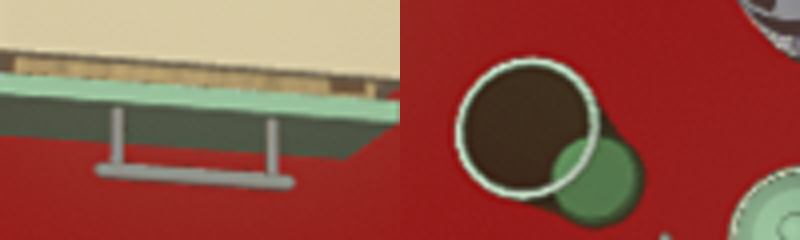

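The crop shows the bar handle from about (408.5,192) to (458,195.5), and the tumbler's rim circle centred near (206.5,211.5). Next I write a planner helper and go above the handle.

```bash
cat >> h.py <<'E'
YAW=np.radians(-4.7)
UX=np.array([np.cos(YAW),np.sin(YAW),0]); UY=np.array([-np.sin(YAW),np.cos(YAW),0])
def Rdown(yang):  # tool z down, tool y at world angle yang (deg)
    y=np.array([np.cos(np.radians(yang)),np.sin(np.radians(yang)),0]); z=np.array([0,0,-1.]); return np.c_[np.cross(y,z),y,z]
def plan(grasp,R,n,op,dz=0):
    "rows moving the grasp point to 'grasp' (world) with tool rotation R in n equal rows"
    s=robot.read_state(); p=s["tool_pos"]; R0=Ro.from_rotvec(s["orientation"]); T=np.array(grasp)-.167*R[:,2]
    w=(R0.inv()*Ro.from_matrix(R)).as_rotvec(); print("dist mm",1000*(T-p),"turn",np.degrees(w),"t",s["t"])
    for i in range(n):
        Ri=(R0*Ro.from_rotvec(w*i/n)); d=Ri.inv().apply((T-p)/n)*1000
        print([op]+[round(float(x),1) for x in d]+[round(float(x),2) for x in np.degrees(w/n)],end=", ")
    print()
E
python3 - <<'E'
from h import *
np.set_printoptions(precision=4,suppress=True)
c=dict(np.load("top.npz")); print(robot.grasp_offset)
H=ray(c,[(433.2,193.7)],.08)[0]; print(H)
plan([H[0],H[1],.19],Rdown(-4.7),12,32)
E
```

```text
0.1673
[ 0.5515 -0.2386  0.08  ]
dist mm [290.6593 301.5144 -46.7994] turn [ -0.0802  -0.0555 -59.5283] t 0.1
[32, 32.7, -12.1, 3.9, -0.01, -0.0, -4.96], [32, 33.7, -9.2, 3.9, -0.01, -0.0, -4.96], [32, 34.3, -6.3, 3.9, -0.01, -0.0, -4.96], [32, 34.7, -3.3, 3.9, -0.01, -0.0, -4.96], [32, 34.9, -0.3, 3.9, -0.01, -0.0, -4.96], [32, 34.8, 2.8, 3.9, -0.01, -0.0, -4.96], [32, 34.4, 5.8, 3.9, -0.01, -0.0, -4.96], [32, 33.8, 8.7, 3.9, -0.01, -0.0, -4.96], [32, 32.9, 11.6, 3.9, -0.01, -0.0, -4.96], [32, 31.8, 14.4, 3.9, -0.01, -0.0, -4.96], [32, 30.4, 17.1, 3.9, -0.01, -0.0, -4.96], [32, 28.8, 19.7, 3.9, -0.01, -0.0, -4.96],
```

>>> {"fn": "drive_tool", "kwargs": {
  "moves": [32, 33, -12, 4, 0, 0, -5, 32, 34, -9, 4, 0, 0, -5, 32, 34, -6, 4, 0, 0, -5, 32, 35, -3, 4, 0, 0, -5, 32, 35, 0, 4, 0, 0, -5, 32, 35, 3, 4, 0, 0, -5, 32, 34, 6, 4, 0, 0, -5, 32, 34, 9, 4, 0, 0, -5],
  "grip_force": 20
}}

```text
t: 0.9
tool_pos: [0.4567, -0.3386, 0.3721]
orientation: [-2.635, -1.71, 0.0]
force: [1.1, 0.4, 0.2]
opening: 0.0345
gripper_force: 0.0
```

>>> {"fn": "drive_tool", "kwargs": {
  "moves": [32, 33, 12, 4, 0, 0, -5, 32, 32, 14, 4, 0, 0, -5, 32, 30, 17, 4, 0, 0, -5, 32, 28, 20, 4, 0, 0, -4.5, 32, 0, 0, 0, 0, 0, 0, 32, 0, 0, 0, 0, 0, 0]
}}

```text
t: 1.5
tool_pos: [0.5525, -0.2391, 0.356]
orientation: [-2.309, -2.128, 0.001]
force: [0.3, -0.3, -0.1]
opening: 0.0323
gripper_force: 0.0
```

```bash
python3 - <<'E'
from h import *
np.set_printoptions(precision=4,suppress=True)
plan([.5515,-.2386,.08],Rdown(-4.7),4,32)
c=robot.read_camera("wrist"); save(c,"w1"); np.savez("w1.npz",**c)
X=cloud(c)
m=abs(X[...,2]-.082)<.007; Q=X[m]; Q=Q[(Q[:,0]<.59)&(Q[:,0]>.5)]; print(len(Q),cv2.minAreaRect(Q[:,:2].astype(np.float32)))
E
```

```text
dist mm [  -0.9915    0.5128 -108.9611] turn [-0.0851 -0.0154  0.0253] t 1.5
[32, 0.1, -0.2, 27.2, -0.02, -0.0, 0.01], [32, 0.1, -0.2, 27.2, -0.02, -0.0, 0.01], [32, 0.1, -0.2, 27.2, -0.02, -0.0, 0.01], [32, 0.1, -0.2, 27.2, -0.02, -0.0, 0.01], 
2325 ((0.5665729641914368, -0.23993337154388428), (0.13020120561122894, 0.03772640973329544), 85.07821655273438)
```

View pics/w1.png

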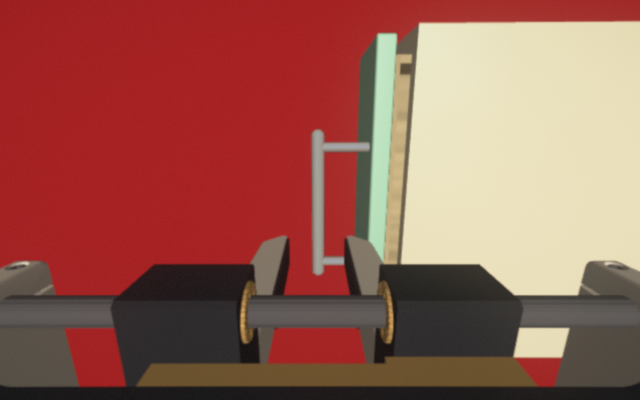

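The wrist view shows the bar at column 318, between the fingers (290 to 345) and parallel to them. Next I descend, close and pull.

>>> {"fn": "drive_tool", "kwargs": {
  "moves": [32, 0, 0, 30, 0, 0, 0, 32, 0, 0, 30, 0, 0, 0, 32, 0, 0, 30, 0, 0, 0, 32, 0, 0, 17, 0, 0, 0, 32, 0, 0, 0, 0, 0, 0, 5, 0, 0, 0, 0, 0, 0, 5, 0, 0, 0, 0, 0, 0, 5, 0, 0, 0, 0, 0, 0],
  "grip_force": 15
}}

```text
t: 2.35
tool_pos: [0.5529, -0.2404, 0.2517]
orientation: [2.31, 2.125, 0.002]
force: [0.2, -0.1, 0.1]
opening: 0.0125
gripper_force: 0.0
```

>>> {"fn": "drive_tool", "kwargs": {
  "moves": [5, 0, 0, 0, 0, 0, 0, 5, 0, -10, 0, 0, 0, 0, 5, 0, -22, 0, 0, 0, 0, 5, 0, -25, 0, 0, 0, 0, 5, 0, -25, 0, 0, 0, 0, 5, 0, -25, 0, 0, 0, 0, 5, 0, -25, 0, 0, 0, 0, 5, 0, -20, 0, 0, 0, 0]
}}

```text
t: 3.15
tool_pos: [0.4002, -0.228, 0.2515]
orientation: [2.308, 2.125, -0.0]
force: [0.8, -4.9, 7.0]
opening: 0.0106
gripper_force: 15.0
```

>>> {"fn": "drive_tool", "kwargs": {
  "moves": [5, 0, -13, 0, 0, 0, 0, 5, 0, -5, 0, 0, 0, 0, 5, 0, 0, 0, 0, 0, 0, 32, 0, 0, 0, 0, 0, 0, 32, 0, 0, 0, 0, 0, 0, 32, 0, 0, -20, 0, 0, 0, 32, 0, 0, -40, 0, 0, 0, 32, 0, 0, -50, 0, 0, 0]
}}

```text
t: 3.95
tool_pos: [0.3819, -0.2247, 0.3582]
orientation: [-2.306, -2.124, 0.001]
force: [0.9, 0.3, -0.2]
opening: 0.0321
gripper_force: 0.0
```

>>> {"fn": "drive_tool", "kwargs": {
  "moves": [50, 0, -20, -50, 0, 0, 0, 50, 0, -30, -40, 0, 0, 0, 50, 0, 0, 0, 0, 0, 0, 50, 0, 0, 0, 0, 0, 0]
}}

```text
t: 4.35
tool_pos: [0.3343, -0.2217, 0.447]
orientation: [2.31, 2.126, 0.001]
force: [-0.9, -0.1, -0.3]
opening: 0.0496
gripper_force: 0.0
```

```bash
python3 - <<'E'
from h import *
np.set_printoptions(precision=4,suppress=True)
c=robot.read_camera("wrist"); d=robot.read_camera("top"); save(c,"w2"); np.savez("w2.npz",**c);np.savez("top2.npz",**d); s=robot.read_state(); print(s["tool_pos"],s["orientation"],s["t"])
cv2.imwrite("pics/w2c.png",np.vstack([c["color"][:250,:,::-1],cv2.resize(d["color"][130:280,360:520,::-1],None,fx=2,fy=2)[:,:].repeat(2,1)]))
E
```

```text
[ 0.3345 -0.2215  0.4446] [-2.3093 -2.1265  0.0001] 4.45
```

View pics/w2c.png

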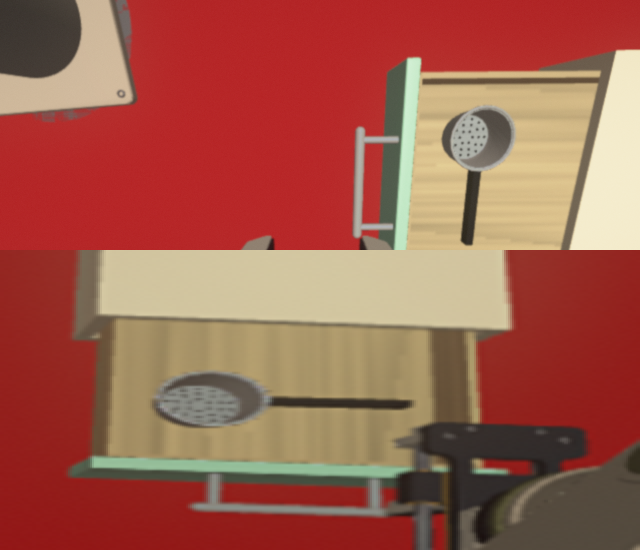

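The drawer is well open. The strainer cup is on the left (wrist view about (485,138)), and its black handle runs right (wrist view (473,175) to (466,243)).

```bash
python3 - <<'E'
from h import *
np.set_printoptions(precision=4,suppress=True)
for n,(u0,u1,v0,v1) in dict(w2=(425,500,160,262),top2=(428,470,195,215)).items():
    c=dict(np.load(n+".npz")); X=cloud(c)
    m=np.zeros(X.shape[:2],np.uint8); m[v0:v1,u0:u1]=(c["color"][v0:v1,u0:u1].max(2)<70); 
    k,l,st,_=cv2.connectedComponentsWithStats(m); i=1+st[1:,4].argmax(); v,u=np.nonzero(l==i)
    P=ray(c,np.c_[u,v],.062)[:,:2]
    vx,vy,x0,y0=cv2.fitLine(P.astype(np.float32),2,0,.01,.01).ravel(); print(n,st[i],"ang",np.degrees(np.arctan2(vy,vx)),"ctr",(x0,y0),"rect",cv2.minAreaRect(P.astype(np.float32)),"z",np.nanmedian(X[l==i][:,2]))
    # rim
    b=(430,525,90,180) if n=="w2" else (392,432,188,222)
    w=np.zeros(m.shape,bool); w[b[2]:b[3],b[0]:b[1]]=1; w&=(abs(X[...,2]-.067)<.007)
    Q=X[w][:,:2]; print("rim",len(Q),cv2.minEnclosingCircle(Q.astype(np.float32)))
E
```

```text
w2 [462 171  18  73 768] ang 87.214325 ctr (np.float32(0.5232705), np.float32(-0.2701598)) rect ((0.5231602787971497, -0.27148836851119995), (0.09370188415050507, 0.013457522727549076), 86.96873474121094) z 0.06417282111404554
rim 1206 ((0.5287184715270996, -0.1921454519033432), 0.042664412409067154)
top2 [428 204  34   5 131] ang 87.1994 ctr (np.float32(0.5222255), np.float32(-0.2721621)) rect ((0.5220942497253418, -0.2722104787826538), (0.08854565024375916, 0.01028257142752409), 87.20374298095703) z 0.0639920206962088
rim 197 ((0.5257487297058105, -0.19274285435676575), 0.043617237359285355)
```

```bash
python3 - <<'E'
from h import *
plan([.5244,-.241,.16],Rdown(-2.8),7,50)
E
```

```text
dist mm [ 189.85916674  -19.51869956 -117.57364545] turn [-0.09976865 -0.09134625 -1.91927767] t 4.45
[50, -0.6, 27.3, 16.7, -0.01, -0.01, -0.27], [50, -0.7, 27.3, 16.8, -0.01, -0.01, -0.27], [50, -0.8, 27.3, 16.8, -0.01, -0.01, -0.27], [50, -1.0, 27.3, 16.8, -0.01, -0.01, -0.27], [50, -1.1, 27.3, 16.8, -0.01, -0.01, -0.27], [50, -1.2, 27.2, 16.8, -0.01, -0.01, -0.27], [50, -1.3, 27.2, 16.8, -0.01, -0.01, -0.27],
```

>>> {"fn": "drive_tool", "kwargs": {
  "moves": [50, -1, 27, 17, 0, 0, -0.3, 50, -1, 27, 17, 0, 0, -0.3, 50, -1, 27, 17, 0, 0, -0.3, 50, -1, 27, 17, 0, 0, -0.3, 50, -1, 27, 17, 0, 0, -0.3, 50, -1, 27, 17, 0, 0, -0.2, 50, -1, 28, 16, 0, 0, -0.2, 50, 0, 0, 0, 0, 0, 0]
}}

```text
t: 5.25
tool_pos: [0.5246, -0.2401, 0.3212]
orientation: [-2.267, -2.161, 0.004]
force: [-1.6, 1.0, -0.5]
opening: 0.05
gripper_force: 0.0
```

```bash
python3 - <<'E'
from h import *
plan([.5244,-.241,.058],Rdown(-2.8),4,50)
c=robot.read_camera("wrist"); save(c,"w3"); np.savez("w3.npz",**c)
E
```

```text
dist mm [ -0.16350696  -0.90188401 -96.16634411] turn [-0.48956203 -0.28661563  0.07330011] t 5.25
[50, -0.3, 0.2, 24.0, -0.12, -0.07, 0.02], [50, -0.3, 0.1, 24.0, -0.12, -0.07, 0.02], [50, -0.3, 0.1, 24.0, -0.12, -0.07, 0.02], [50, -0.3, 0.0, 24.0, -0.12, -0.07, 0.02],
```

View pics/w3.png

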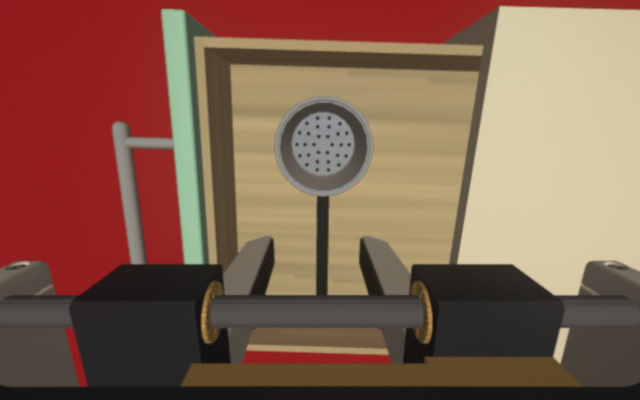

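The wrist view shows the strainer handle (column 322) centred between the fingers (272 to 362), and the cup rim centred at (323.5,146). Next I descend and grip.

>>> {"fn": "drive_tool", "kwargs": {
  "moves": [50, 0, 0, 30, 0, 0, 0, 50, 0, 0, 30, 0, 0, 0, 50, 0, 0, 25, 0, 0, 0, 50, 0, 0, 11, 0, 0, 0, 50, 0, 0, 0, 0, 0, 0, 50, 0, 0, 0, 0, 0, 0]
}}

```text
t: 5.9
tool_pos: [0.5238, -0.2416, 0.2332]
orientation: [2.275, 2.165, 0.0]
force: [-0.3, -0.7, 0.8]
opening: 0.05
gripper_force: 0.0
```

```bash
python3 - <<'E'
from h import *
c=dict(np.load("w3.npz")); print("rim",ray(c,[(323.5,146)],.067), "hndl",ray(c,[(322.3,195),(321.8,290)],.064))
plan([.5244,-.241,.058],Rdown(-2.8),1,50)
E
```

```text
rim [[ 0.53059799 -0.18559558  0.067     ]] hndl [[ 0.52807981 -0.2243925   0.064     ]
 [ 0.52404512 -0.309534    0.064     ]]
dist mm [ 0.63583228  0.62306519 -8.22776742] turn [ 0.04390478  0.02468217 -0.0322083 ] t 5.9
[50, 0.7, 0.6, 8.2, 0.04, 0.02, -0.03],
```

>>> {"fn": "drive_tool", "kwargs": {
  "moves": [50, 0, 2, 8, 0, 0, 0, 50, 0, 0, 0, 0, 0, 0, 0, 0, 0, 0, 0, 0, 0, 0, 0, 0, 0, 0, 0, 0, 0, 0, 0, 0, 0, 0, 0, 0, 0, 0, 0, 0, 0, 0, 0, 0, 0, 0, 0, 0, 0],
  "grip_force": 50
}}

```text
t: 6.6
tool_pos: [0.5256, -0.2416, 0.2242]
orientation: [2.276, 2.166, 0.0]
force: [-0.6, -0.4, 0.9]
opening: 0.0148
gripper_force: 0.0
```

>>> {"fn": "drive_tool", "kwargs": {
  "moves": [0, 0, 0, 0, 0, 0, 0, 0, 0, 0, -10, 0, 0, 0, 0, 0, 0, -15, 0, 0, 0, 0, 0, 0, -25, 0, 0, 0, 0, 0, 0, -30, 0, 0, 0, 0, 0, 0, -35, 0, 0, 0, 0, 0, 0, -35, 0, 0, 0, 0, 0, 0, -30, 0, 0, 0]
}}

```text
t: 7.4
tool_pos: [0.5255, -0.2415, 0.408]
orientation: [2.274, 2.164, 0.001]
force: [1.1, 0.6, -1.7]
opening: 0.0097
gripper_force: 49.9
```

>>> {"fn": "drive_tool", "kwargs": {
  "moves": [0, 0, 0, -20, 0, 0, 0, 0, 0, 0, -10, 0, 0, 0, 0, 0, 0, 0, 0, 0, 0, 0, 0, 0, 0, 0, 0, 0, 0, 0, 0, 0, 0, 0, 0]
}}

```text
t: 7.9
tool_pos: [0.5253, -0.2414, 0.4323]
orientation: [-2.274, -2.164, 0.001]
force: [0.6, 0.1, -2.4]
opening: 0.0097
gripper_force: 49.9
```

```bash
python3 - <<'E'
from h import *
np.set_printoptions(precision=4,suppress=True)
s=robot.read_state(); print(s["q"],s["tool_pos"],s["orientation"],s["gripper_force"],s["opening"])
c=robot.read_camera("wrist"); d=robot.read_camera("scene"); save(c,"w4"); np.savez("w4.npz",**c); np.savez("scene4.npz",**d)
cv2.imwrite("pics/w4c.png",np.hstack([cv2.resize(c["color"][:320,160:480,::-1],(400,400)),cv2.resize(d["color"][50:250,50:250,::-1],(400,400))]))
E
```

```text
[-0.5194  0.0627  1.5103 -0.      1.5715 -0.47  ] [ 0.5253 -0.2414  0.4323] [-2.2736 -2.164   0.0013] 49.93960618972778 0.009742805113782973
```

View pics/w4c.png

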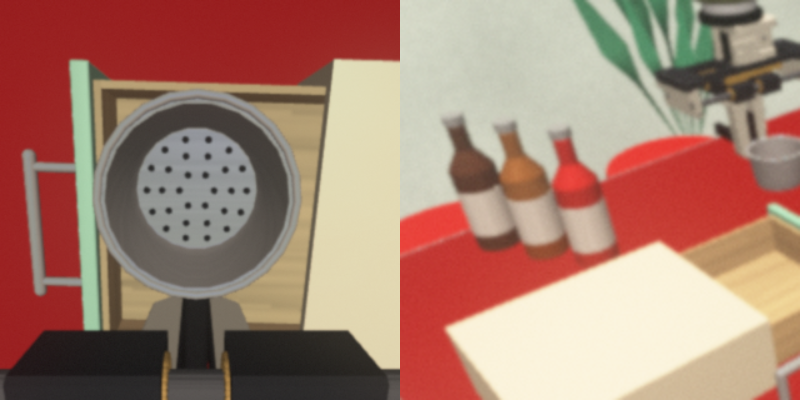

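The strainer is held by its handle and the cup looks level, with its rim centred at about wrist pixel (318,155). I now measure the cup in the tool frame.

```bash
cat >> h.py <<'E'
def cup(c,s):
    "cup rim/underside centre in the tool frame from the wrist picture"
    X=cloud(c); R=Ro.from_rotvec(s["orientation"]).as_matrix(); P=(X-s["tool_pos"])@R
    w=np.zeros(P.shape[:2],bool); w[50:300,200:440]=1
    z=P[...,2]; m=w&(z>.10)&(z<.27)
    Q=P[m]; Q=Q[(abs(Q[:,1])<.06)&(Q[:,0]>.01)]
    h=np.histogram(Q[:,2],bins=np.arange(.13,.25,.004)); print("z hist",dict(zip(h[1].round(3).tolist(),h[0].tolist())))
    zr=np.percentile(Q[:,2],1); rim=Q[Q[:,2]<zr+.006]
    cc,r=cv2.minEnclosingCircle(rim[:,:2].astype(np.float32))
    A=np.c_[rim[:,:2],np.ones(len(rim))]; co=np.linalg.lstsq(A,rim[:,2],rcond=None)[0]
    print("rim z",zr,"centre",cc,"r",r,"tilt",co[:2],len(rim)); return cc,zr
E
python3 - <<'E'
from h import *
c=dict(np.load("w4.npz")); cup(c,robot.read_state())
t=dict(np.load("top.npz"))
E
```

```text
z hist {0.13: 0, 0.134: 0, 0.138: 0, 0.142: 0, 0.146: 0, 0.15: 14, 0.154: 5413, 0.158: 1566, 0.162: 1165, 0.166: 1085, 0.17: 954, 0.174: 890, 0.178: 799, 0.182: 756, 0.186: 733, 0.19: 866, 0.194: 6176, 0.198: 1733, 0.202: 0, 0.206: 0, 0.21: 0, 0.214: 0, 0.218: 0, 0.222: 0, 0.226: 0, 0.23: 0, 0.234: 0, 0.238: 0, 0.242: 0}
rim z 0.1547539511462892 centre (0.051053486764431, 0.0009428238845430315) r 0.04133165627717972 tilt [-0.00853893  0.00027982] 6604
```

```bash
python3 - <<'E'
from h import *
c=dict(np.load("w4.npz")); s=robot.read_state()
X=cloud(c); R=Ro.from_rotvec(s["orientation"]).as_matrix(); P=(X-s["tool_pos"])@R
P=P[50:300,200:440].reshape(-1,3); P=P[(P[:,0]>.015)&(abs(P[:,1])<.05)]
f=P[(P[:,2]>.1935)&(P[:,2]<.202)]; print("floor",cv2.minEnclosingCircle(f[:,:2].astype(np.float32)))
co=np.linalg.lstsq(np.c_[f[:,:2],np.ones(len(f))],f[:,2],rcond=None)[0]; print("floor tilt",co)
r=P[(P[:,2]>.15)&(P[:,2]<.160)]; print("rim extents",np.percentile(r,[0.3,99.7],axis=0))
E
```

```text
floor ((0.05458322539925575, 0.0004306172195356339), 0.028962286189198494)
floor tilt [ 0.00304884 -0.00037923  0.19717152]
rim extents [[ 0.01562846 -0.03612633  0.15408767]
 [ 0.09162311  0.03713746  0.15993762]]
```

```bash
python3 - <<'E'
from h import *
X=cloud(dict(np.load("top.npz"))).reshape(-1,3); X=X[(X[:,2]>.19)&(X[:,1]>.1)&(X[:,1]<.7)&(X[:,0]>.25)]
for a in np.arange(.25,1,.1):
    q=X[(X[:,0]>=a)&(X[:,0]<a+.1)]
    if len(q): print(round(a,2),len(q),q.min(0),q.max(0))
s=robot.read_state(); R=Rdown(-2.8); T=np.array([.4885,.3197,.187])-R@[.055,.0005,.2]
print("TCP",T); plan(T+.167*R[:,2]+[0,0,.045],R,16,0)
E
```

```text
0.55 5110 [0.55942278 0.47677886 0.19008362] [0.64998827 0.63692562 0.50729613]
0.65 1662 [0.65007138 0.48627217 0.19005046] [0.72718853 0.61310147 0.50652665]
0.85 57 [0.8516543  0.10292062 0.19162837] [0.90654346 0.13335144 0.20441618]
TCP [0.48531386 0.26479009 0.387     ]
dist mm [-4.00876799e+01  5.06203402e+02 -5.00252116e-01] turn [-0.13588012 -0.06854279 -0.02994339] t 8.0
[0, 31.5, -4.1, 0.1, -0.01, -0.0, -0.0], [0, 31.5, -4.1, 0.1, -0.01, -0.0, -0.0], [0, 31.5, -4.1, 0.1, -0.01, -0.0, -0.0], [0, 31.5, -4.1, 0.1, -0.01, -0.0, -0.0], [0, 31.5, -4.1, 0.1, -0.01, -0.0, -0.0], [0, 31.5, -4.1, 0.1, -0.01, -0.0, -0.0], [0, 31.5, -4.1, 0.1, -0.01, -0.0, -0.0], [0, 31.5, -4.1, 0.1, -0.01, -0.0, -0.0], [0, 31.5, -4.1, 0.1, -0.01, -0.0, -0.0], [0, 31.5, -4.1, 0.1, -0.01, -0.0, -0.0], [0, 31.5, -4.1, 0.0, -0.01, -0.0, -0.0], [0, 31.5, -4.1, 0.0, -0.01, -0.0, -0.0], [0, 31.5, -4.1, 0.0, -0.01, -0.0, -0.0], [0, 31.5, -4.1, 0.0, -0.01, -0.0, -0.0], [0, 31.5, -4.1, 0.0, -0.01, -0.0, -0.0], [0, 31.5, -4.0, 0.0, -0.01, -0.0, -0.0],
```

>>> {"fn": "drive_tool", "kwargs": {
  "moves": [0, 10, -2, 0, 0, 0, 0, 0, 20, -3, 0, 0, 0, 0, 0, 30, -4, 0, 0, 0, 0, 0, 30, -4, 0, 0, 0, 0, 0, 30, -4, 0, 0, 0, 0, 0, 30, -4, 0, 0, 0, 0, 0, 30, -4, 0, 0, 0, 0, 0, 30, -4, 0, 0, 0, 0]
}}

```text
t: 8.8
tool_pos: [0.5061, -0.0277, 0.4341]
orientation: [-2.274, -2.167, -0.001]
force: [1.4, 0.2, -1.4]
opening: 0.0099
gripper_force: 49.9
```

>>> {"fn": "drive_tool", "kwargs": {
  "moves": [0, 30, -4, 0, 0, 0, 0, 0, 30, -4, 0, 0, 0, 0, 0, 30, -4, 0, 0, 0, 0, 0, 30, -4, 0, 0, 0, 0, 0, 30, -4, 0, 0, 0, 0, 0, 30, -4, 0, 0, 0, 0, 0, 30, -4, 0, 0, 0, 0, 0, 30, -4, 0, 0, 0, 0]
}}

```text
t: 9.6
tool_pos: [0.4854, 0.2132, 0.4342]
orientation: [-2.274, -2.167, -0.0]
force: [0.3, -0.4, -1.7]
opening: 0.0095
gripper_force: 49.9
```

>>> {"fn": "drive_tool", "kwargs": {
  "moves": [0, 28, -3, 0, 0, 0, 0, 0, 16, -1, 0, 0, 0, 0, 0, 10, 0, 0, 0, 0, 0, 0, 0, 0, 0, 0, 0, 0, 0, 0, 0, 0, 0, 0, 0, 0, 0, 0, 0, 0, 0, 0]
}}

```text
t: 10.2
tool_pos: [0.4858, 0.2641, 0.4342]
orientation: [2.277, 2.164, -0.0]
force: [0.5, 0.6, -2.1]
opening: 0.0098
gripper_force: 49.9
```

```bash
python3 - <<'E'
from h import *
np.set_printoptions(precision=4,suppress=True)
c=robot.read_camera("wrist"); d=robot.read_camera("scene"); t=robot.read_camera("top"); s=robot.read_state(); np.savez("w5.npz",**c)
for n,x in (("w5",c),("s5",d),("t5",t)): np.savez(n+".npz",**x)
cv2.imwrite("pics/w5c.png",np.hstack([cv2.resize(c["color"][:,120:520,::-1],(400,400)),cv2.resize(d["color"][100:300,280:480,::-1],(400,400))]))
R=Ro.from_rotvec(s["orientation"]).as_matrix(); print("cup by arm",s["tool_pos"]+R@[.055,.0005,.2],s["gripper_force"])
X=cloud(c); m=abs(X[...,2]-.17)<.008; Q=X[m]; Q=Q[(abs(Q[:,0]-.488)<.08)&(abs(Q[:,1]-.32)<.08)]; print(len(Q)); 
if len(Q): print(np.percentile(Q,[1,99],axis=0),cv2.minEnclosingCircle(Q[:,:2].astype(np.float32)))
T=np.array([.4885,.3197,.187])-Rdown(-2.8)@[.055,.0005,.2]; plan(T+[0,0,-.167],Rdown(-2.8),1,0)
E
```

```text
cup by arm [0.4891 0.3191 0.2342] 49.939629435539246
0
dist mm [ -0.5226   0.5621 -47.2231] turn [ 0.0047  0.0057 -0.1049] t 10.35
[0, 0.5, -0.6, 47.2, 0.0, 0.01, -0.1],
```

View pics/w5c.png

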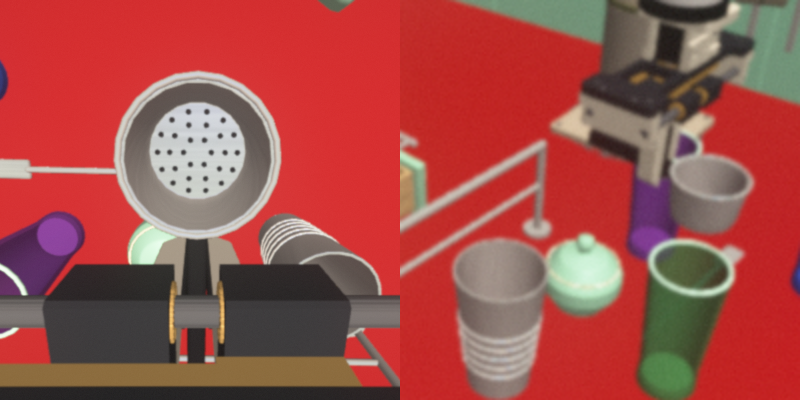

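The wrist view shows the cup level with the tumbler hidden beneath it. The scene view shows the tumbler's rim at about (425,234) and the cup's rim at about (435,190). I cross-check both with rays from the scene camera, then descend.

```bash
python3 - <<'E'
from h import *
np.set_printoptions(precision=4,suppress=True)
c=dict(np.load("s5.npz")); X=cloud(c)
def fit(z,b,n):
    w=np.zeros(X.shape[:2],bool); w[b[2]:b[3],b[0]:b[1]]=1; w&=abs(X[...,2]-z)<.006
    Q=X[w]; print(n,len(Q),cv2.minEnclosingCircle(Q[:,:2].astype(np.float32)),np.percentile(Q[:,2],[5,95]))
fit(.168,(398,452,212,262),"tumbler")
w=np.zeros(X.shape[:2],bool); w[176:215,412:458]=1; Q=X[w]; Q=Q[(Q[:,2]>.22)&(Q[:,2]<.30)&(abs(Q[:,0]-.489)<.06)&(Q[:,1]>.27)]; print("cup z",np.percentile(Q[:,2],[1,50,99]))
r=Q[Q[:,2]>np.percentile(Q[:,2],98)-.006]; print(cv2.minEnclosingCircle(r[:,:2].astype(np.float32)))
print(ray(c,[(425,234)],.17),ray(c,[(435,190)],.279))
E
```

```text
tumbler 446 ((0.4907718002796173, 0.3212033808231354), 0.042241428047418594) [0.163  0.1737]
cup z [0.2367 0.2637 0.2796]
((0.4896298944950104, 0.31363388895988464), 0.0440836101770401)
[[0.4924 0.3228 0.17  ]] [[0.4968 0.3245 0.279 ]]
```

>>> {"fn": "drive_tool", "kwargs": {
  "moves": [0, 1, 1, 10, 0, 0, 0, 0, 0, 0, 14, 0, 0, 0, 0, 0, 0, 12, 0, 0, 0, 0, 0, 0, 8, 0, 0, 0, 0, 0, 0, 4, 0, 0, 0, 0, 0, 0, 0, 0, 0, 0, 0, 0, 0, 0, 0, 0, 0, 0, 0, 0, 0, 0, 0, 0]
}}

```text
t: 11.15
tool_pos: [0.4868, 0.2661, 0.3869]
orientation: [2.275, 2.166, 0.002]
force: [0.1, -0.4, -1.8]
opening: 0.0093
gripper_force: 49.9
```

```bash
python3 - <<'E'
from h import *
np.set_printoptions(precision=4,suppress=True)
c=robot.read_camera("scene"); t=robot.read_camera("wrist"); s=robot.read_state()
cv2.imwrite("pics/s6.png",np.hstack([cv2.resize(c["color"][170:310,360:500,::-1],(400,400),interpolation=2),cv2.resize(t["color"][:,120:520,::-1],(400,400))]))
R=Ro.from_rotvec(s["orientation"]).as_matrix(); print("cup by arm",s["tool_pos"]+R@[.055,.0005,.2],s["gripper_force"],s["force"],s["t"])
cup(t,s)
E
```

```text
cup by arm [0.4902 0.3211 0.1869] 49.939733147621155 [ 0.0106  0.8056 -1.786 ] 11.25
z hist {0.13: 0, 0.134: 0, 0.138: 0, 0.142: 0, 0.146: 0, 0.15: 58, 0.154: 5483, 0.158: 1552, 0.162: 1140, 0.166: 1064, 0.17: 969, 0.174: 855, 0.178: 823, 0.182: 746, 0.186: 720, 0.19: 884, 0.194: 6863, 0.198: 990, 0.202: 0, 0.206: 0, 0.21: 0, 0.214: 0, 0.218: 0, 0.222: 0, 0.226: 0, 0.23: 0, 0.234: 0, 0.238: 0, 0.242: 0}
rim z 0.15448544296986932 centre (0.051176588982343674, 0.0011458523804321885) r 0.04129753261804581 tilt [-0.0088 -0.0003] 6606
```

View pics/s6.png

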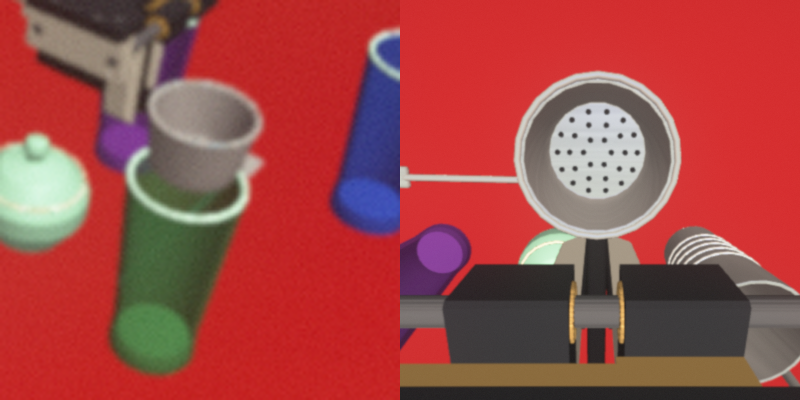

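The cup hovers over the tumbler's mouth, centred to within about 3 mm and level, with about 16 mm of clearance. I hand it in.

```bash
python3 -c "
from plant import robot
print(robot.close_job())"
```

```text
the job is handed in; nothing more can be done
None
```

I pulled the drawer well open, lifted the strainer over the rail and handed in with it held still and level over the tumbler; by my last measurement it was centred within about 3 mm and about 16 mm above the rim, but the hand-in returned no verdict.

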